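Lengthen the pipette rest by one hole

ROBOT

A 6-joint arm with a two-finger parallel gripper is mounted at the origin on a cart in front of the work surface, level with it; the furniture and walls round the work are solid. World frame = base frame: x ahead of the robot, y to its left, z up, the work surface at z = 0. Lengths are in mm, angles in rad, forces in N, time in s.
With the tool pointing down it reaches from about 300 to 775 mm from the base axis. Payload 14.6 kg.
Tool frame: the origin (TCP) lies between the finger pads; the fingertips stand 25 mm ahead of it and the grasp point (between the pads) lies 6 mm ahead of it; z points along the fingers, y is the line along which they close (so a half turn about z gives the same grasp; the last joint's range is limited). The gripper opens to 94 mm and grips with 3 to 60 N. Pads are 16 mm wide; open, the fingers measure 119 mm over their backs; the gripper's body (75 mm by 177 mm) begins 78 mm behind the grasp point.
Start: joints at [-1.297, 0.3, 1.521, -0, 1.321, -0.067], TCP at [183.825, -518.361, 230.446] pointing down, gripper open.
Joint ranges: [-3.03, 3.03], [-0.79, 2.21], [0.23, 2.52], [-1.04, 4.18], [0, 3.07], [-2.55, 2.55]. Speed limits (rad/s): [2.22, 2.22, 2.57, 3.14, 3.14, 3.14].

INTERFACE

Orientations are given as [roll, pitch, yaw] about the fixed x, y, z axes, in that order (R = Rz(yaw) Ry(pitch) Rx(roll)).
In Python, from cell import manip gives the robot as it stands. The module is installed in compiled form; this text tells all that it offers.
- The arm moves only by the tool step_arm, never from a script. Its argument "series" is one flat list of numbers, 5 for each row, row after row: the shift along the world's x, y, z in mm, then the turn about the world's z in rad, then the closure, from 0 (fully open) to 1 (shut). In form: [dx, dy, dz, spin, jaw, dx, dy, dz, spin, jaw, ...]. A call has 1 to 20 rows; each row shifts and turns the commanded pose from where the row before left it; what a row does not reach is not made up. A row lasts 1/8 s, in which the tool goes at most 62.5 mm and 10.7 degrees, less where a joint would pass 70% of its speed; a pose out of reach is approached as far as the arm can. A call is refused whole if a number of a shift passes 62.5 or a number of a turn 0.188, either way. A call with a gripper value outside its range is refused whole. The fingers move at their own pace and stop on an object; "squeeze" is the grip in N (left out, the last holds). Time passes only in rows, so rows that do not move let the fingers close. It gives the time, the measured TCP pose, the force, the opening and the grip force at its end, in the units of the state.
- manip.read_state(): the state, without advancing time (a new reading comes with each control period).
- manip.camera(name): name is "side" or "top" or "wrist"; returns (picture, depth): 400x640x3 uint8, blue, green, red; 400x640 float32, mm along the optical axis (not along the pixel's ray), 0 where there is no reading.
- manip.camera_info(name): a dict with "fovy" (degrees; the focal length in pixels is half the picture's height over the tangent of half this angle, whatever the lens; pixels are square), "cx", "cy" (the principal point, pixels), "k1" (the pictures are not rectified: a ray, as slopes to the right and down, at radius r is drawn at 1 + k1 r^2 times it, then the intrinsics apply), "eye" and "orientation" of the camera in the world. Camera axes: x right, y down, z forward; pixel columns grow to the right and rows downward; lengths in mm; the calibration is good to about 2 mm. A picture is of the moment at which its call begins: read the wrist's pose just before it. camera_info takes no time and is no camera call; for the wrist camera it gives the pose at the moment of the call.
- manip.sign_off(): hands the job in; it is judged then, once.
The state is a dict: "clock": time; "joints": joint angles; "qd": joint speeds; "effort": joint torques, N m; "eef_pos": TCP position; "eef_rot": TCP orientation; "wrist_force": force on the tool from outside, world axes, zero at the start; "moment": the same for the moment, N m; "finger_gap": finger opening in mm; "finger_force": force on a finger pad.
Only numpy, scipy, OpenCV 4.12 (cv2) and the standard library are available. Lean on these libraries where they do the work, as an engineer would, in place of code of your own. Each camera call takes 0.05 s, during which the arm holds its last target. There are 200 camera calls.

TASK

Make the adjustable pipette rest one hole longer: press the sprung button on its sliding tube, slide the tube away from the fixed notched plate until the button pops up in the very next hole, and let go with the tube locked there. Be gentle: do not press or jam the button and its pin hard, and leave the dish, the bottle and the petri dish standing nearby where they are.

Things in the scene. Friction and masses are not known exactly. Their poses are not given: they have to be found in the camera images.
- rest: the fixed pipette rest: an aluminium square bar (20 mm, z 45 to 66 mm) between two grey feet (74 mm high, 90 mm wide) 130 mm either side of the origin. Origin on the worktop under the bar's middle; x runs along the bar the way that lengthens the rest, away from the foot with a fixed notched plate (12 mm thick, 136 mm high); z up. The pin holes are on the bar's underside, out of sight
- tube (a joint): travel of the black tube (100 x 40 mm, top 78 mm high) along the bar, m: 0 at the start, in the first hole (its middle at x = -30 mm of the rest); grows as the rest lengthens; end stop 0.092. Sliding friction 2 to 4 N. The next hole lies somewhere 36 to 60 mm on, set differently each time, the one after it 30 mm further; the pin has 1.5 mm play each way in a hole
- button (a joint): how far the button is pressed in, m: 0 out, 0.0085 at its stop; spring 5 N at 0, 8.4 N at the stop. It carries a blunt pin standing 6 mm into a hole: clear when pressed in over 6 mm. Between holes the bar's wall holds it about 6 mm in even when untouched; over a hole, if nobody is pressing it, it pops out and locks the tube. Pin and button stand up to 15 N
- button_top (a point): centre of the top face of the grey push button on the tube: 42 mm along the bar, 30 mm across, 92 mm above the worktop when out; a low rib (3 mm high and wide) runs across each end. It travels with the tube and sinks as it is pressed
- saddle_face (a point): on the notched grey plate at the leading end of the tube (12 mm thick along the bar, 46 mm wide, standing 78 to 136 mm above the worktop; notch 18 mm wide, floor at 118 mm): middle of the face that looks back to the button, 106 mm high, 48 mm ahead of the button's middle. The tube can be pushed by this face or held by this plate. Site axes as the rest's
- evap_dish: bystander: white evaporating dish, 82 mm wide, 31 mm high, origin under its centre; leave it alone
- amber: bystander: square brown dropper bottle, 47 x 47 x 132 mm, origin under its centre; leave it alone
- petri: bystander: glass petri dish, 70 mm wide, 17 mm high, origin under its centre; leave it alone

How it is judged (in metres and radians):
On the way, in this order (a step that is already met when the one before it is completed fails the run):
1. the button is pressed in and the tube has left its first hole (value of joint button above 0.004 m and value of joint tube above 0.008 m), for 0.05 s.
2. the button has popped out in the next hole (value of joint button below 0.002 m and value of joint tube between 0.032 and 0.063 m), for 0.2 s.
At the end, for the whole second after the job is handed in: the tube rests 32 to 63 mm on from its start with the button out to within 2 mm, that is, locked in the very next hole (all of step 2 and velocity of joint tube below 0.01 m/s); the robot touches nothing.
It fails at once if the button and its pin take more than 15 N, from the robot or from the hole's edge (contact force between button and anything else above 15 N).
It fails at once if a bystander is shifted by more than 20 mm (distance of any of evap_dish, amber, petri from where it was at the start of the episode above 0.02 m).
It also fails if it takes over 35 s, if anything falls off the work surface, if the arm or the gripper's body presses on something with over 40 N, if the wrist force passes 120 N, or if a joint passes its speed limit or range.

## Working session

There is one attempt and no reset: what is moved stays moved. The work goes in short steps, Python scripts to look and compute and a tool call to move; the robot and the scene stay as the last step left them, time stands still between calls to the robot, and variables do not carry over. Pictures are saved under pics/ and viewed, at most 10 in all, crops included, and the job is handed in when it is done.

Besides the shell and the picture viewer there is one more tool, called after "Emit:" in YAML: its name, and indented under it one key for each argument. step_arm: Moves the arm, as the interface text tells. Its arguments: {"type":"object","properties":{"series":{"type":"array"},"squeeze":{"type":"number"}},"required":["series"]}

```bash
mkdir -p pics
cat > h.py <<'E'
import numpy as np, cv2
from cell import manip
from scipy.spatial.transform import Rotation as R
def cloud(name, px=None):
    info=manip.camera_info(name); im,d=manip.camera(name)
    h,w=d.shape; f=h/2/np.tan(np.radians(info["fovy"])/2)
    K=np.array([[f,0,info["cx"]],[0,f,info["cy"]],[0,0,1.]])
    v,u=np.mgrid[:h,:w]
    p=cv2.undistortPoints(np.stack([u,v],-1).reshape(-1,1,2).astype(np.float64),K,np.array([info["k1"],0,0,0,0.])).reshape(h,w,2)
    P=np.dstack([p[...,0]*d,p[...,1]*d,d])
    o=np.array(info["orientation"])
    M=o if o.shape==(3,3) else (R.from_euler('xyz',o).as_matrix() if o.size==3 else None)
    W=P@M.T+np.array(info["eye"]); W[d==0]=np.nan
    return im,d,W
E
python3 - <<'E'
from h import *
for n in("top","side"):
    print(n,manip.camera_info(n))
    im,d,W=cloud(n); cv2.imwrite(f"pics/{n}0.png",im); np.save(f"{n}0.npy",W)
print(manip.read_state())
E
```

```text
top {'fovy': 44.58656563117267, 'cx': 321.13052162106925, 'cy': 191.32250690668957, 'k1': -0.11431544272211604, 'eye': array([553.50644157, 160.80031946, 950.3413112 ]), 'orientation': array([-3.11068817,  0.0404538 , -1.56076182])}
side {'fovy': 44.048903460559615, 'cx': 319.4599630512143, 'cy': 206.6812917916689, 'k1': -0.0341011325741709, 'eye': array([283.84872086, 869.01815385, 487.96280272]), 'orientation': array([-2.04185101,  0.02041857, -2.74098293])}
{'clock': 0.1, 'joints': array([-1.29658527e+00,  3.00417763e-01,  1.52151975e+00, -1.07420639e-05,
        1.32071472e+00, -6.66285714e-02]), 'qd': array([-0.00077449, -0.00125018, -0.00326694, -0.00057421, -0.00020837,
        0.00093613]), 'effort': array([ 3.00133841e-03, -5.32642865e+01, -3.53282046e+01,  7.09149381e-02,
        2.35203240e-02, -5.43443230e-05]), 'eef_pos': array([ 183.77506471, -518.16128781,  229.94151978]), 'eef_rot': array([-3.14053473e+00, -6.01641721e-05,  3.40842257e-01]), 'wrist_force': array([-0.03372958, -0.03239224, -0.06810014]), 'moment': array([-0.00675708, -0.02816457, -0.03414824]), 'finger_force': 0.0, 'finger_gap': 94.03870247594568}
```

View pics/top0.png

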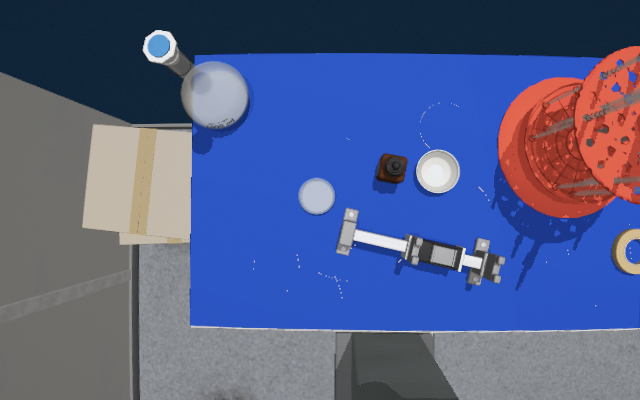

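View pics/side0.png

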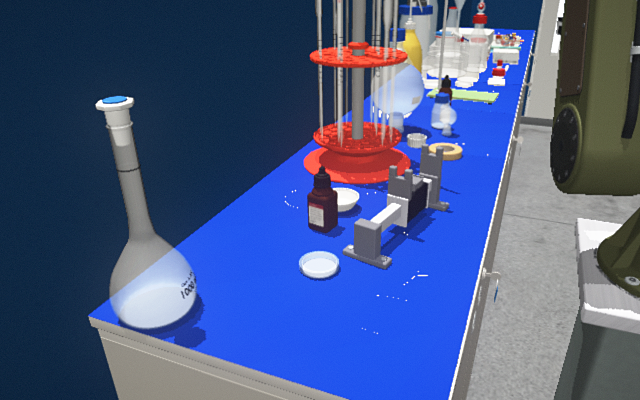

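The top view shows the rest from (347,232) to (490,262). The fixed plate is at the right end, the saddle plate is near (413,248) and the button near (442,255). Lengthening therefore runs image-left, which is world +y. The bottle (392,168), dish (438,172) and petri dish (317,196) stand on the far side.

Run:
```python
import numpy as np,cv2
W=np.load("top0.npy"); im=cv2.imread("pics/top0.png")
c=cv2.resize(im[195:300,325:525],None,fx=4,fy=4,interpolation=cv2.INTER_CUBIC);cv2.imwrite("pics/c0.png",c)
S=W[195:300,325:525].reshape(-1,3); S=S[~np.isnan(S[:,0])]
for lo,hi in((40,70),(70,76),(76,84),(84,100),(120,145)):
    m=(S[:,2]>lo)&(S[:,2]<hi); q=S[m]
    print(lo,hi,len(q),q.mean(0).round(1),q.min(0).round(1),q.max(0).round(1))
for n,u,v in(("b",442,255),("footL",347,232),("bar",380,241)):
    print(n,W[v-1:v+2,u-1:u+2].reshape(-1,3).round(1)[4])
# height along the bar, slices
bar=S[(S[:,2]>60)&(S[:,2]<70)]
a=np.polyfit(bar[:,1],bar[:,0],1);print("bar fit",a)
m=(S[:,2]>120)
q=S[m].astype(np.float32)
_,l,ct=cv2.kmeans(q[:,:2].copy(),4,None,(3,50,.1),5,2);print(ct, [q[l[:,0]==i,2].mean() for i in range(4)])
```

```text
40 70 923 [481.8  35.1  65. ] [ 431.2 -106.7   40.2] [528.8 163.6  70. ]
70 76 393 [490.1  78.9  73.8] [ 432.2 -104.3   70. ] [527.5 163.6  76. ]
76 84 730 [473.8  -0.9  79.7] [ 431.1 -105.8   76. ] [527.5 160.1  84. ]
84 100 577 [468.1 -26.1  92.7] [ 429.6 -111.6   84. ] [503.2  44.1  99.8]
120 145 328 [464.3 -37.2 133. ] [ 427.5 -113.3  120. ] [502.9  44.1 140.8]
b [470.1 -16.9  94.2]
footL [507.9 149.4  77.3]
bar [491.9  89.8  69.1]
bar fit [2.12455416e-01 4.73416059e+02]
[[ 464.65878  -105.96649 ]
 [ 495.5132     31.960056]
 [ 468.23392    37.597534]
 [ 437.11215  -100.076805]] [np.float32(132.99002), np.float32(133.98447), np.float32(132.54128), np.float32(132.54073)]
```

View pics/c0.png

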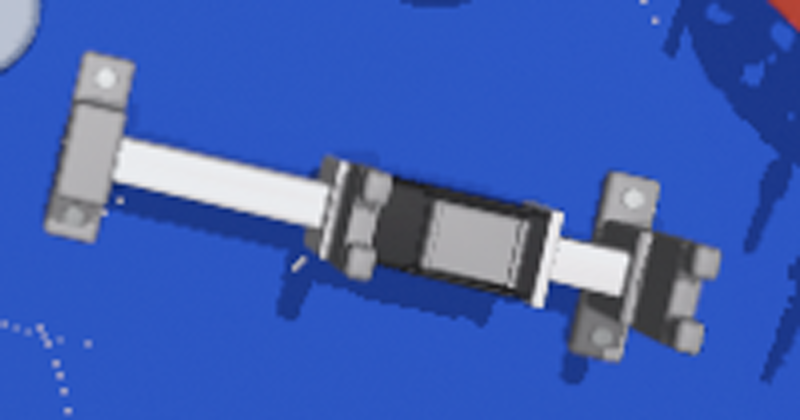

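The crop shows the button face at about (472,243), its ribs at each end, and the saddle plate at about (350,220) on the +y side. The button is at world (470,-17), the bar points about 12° from +y towards +x, and plate-to-button distance is 52 mm against the expected 54. Next I go above the button, closed, with the fingers across the bar.

Emit:
step_arm:
  series: [23.8,41.8,0,0.085,1,23.8,41.8,0,0.085,1,23.8,41.8,0,0.085,1,23.8,41.8,0,0.085,1,23.8,41.8,0,0.085,1,23.8,41.8,0,0.085,1,23.8,41.8,0,0.085,1,23.8,41.8,0,0.085,1,23.8,41.8,0,0.085,1,23.8,41.8,0,0.085,1,23.8,41.8,0,0.085,1,23.8,41.8,0,0.085,1,0,0,0,0,1,0,0,0,0,1]
  squeeze: 10

```text
clock: 1.85
eef_pos: [469.1, -17.0, 230.2]
eef_rot: [-3.141, 0.0, 1.36]
wrist_force: [-0.9, 0.1, 0.4]
finger_gap: 0.4
finger_force: 0.0
```

Run:
```python
from h import *
s=manip.read_state();print(s["eef_pos"],s["eef_rot"],s["wrist_force"],s["joints"].round(2),s["finger_gap"])
im,d,W=cloud("wrist"); cv2.imwrite("pics/w1.png",im); np.save("w1.npy",W)
q=W[(W[...,2]>60)&(W[...,2]<145)];print(len(q))
```

```text
[469.09870232 -17.03340547 230.15957379] [-3.14086964e+00  2.46763875e-04  1.36042235e+00] [-0.94725066  0.13761096  0.40928907] [-0.11  0.12  1.74 -0.    1.28  0.1 ] 0.4046460007400347
20000
```

View pics/w1.png

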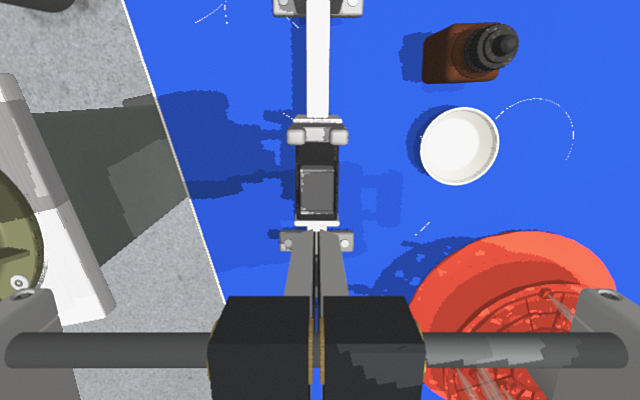

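The wrist view has the bar vertical at column ~318, so the yaw is right. The button is at (318,190) and the saddle plate at (318,133). I'll measure both in the rest frame relative to the TCP.

Run:
```python
from h import *
W=np.load("w1.npy"); t=np.array([469.1,-17.0])
def show(n,u0,u1,v0,v1,lo,hi):
    q=W[v0:v1,u0:u1].reshape(-1,3); q=q[(q[:,2]>lo)&(q[:,2]<hi)]
    for y in (1.36,):
        e=np.array([[np.cos(y),np.sin(y)],[-np.sin(y),np.cos(y)]])
        l=(q[:,:2]-t)@e.T
        print(n,len(q),"along",np.percentile(l[:,0],[2,98]).round(1),"across",np.percentile(l[:,1],[2,98]).round(1),"z",np.percentile(q[:,2],[5,50,95]).round(1))
    return q
show("button",298,338,160,222,86,100)
show("plate",270,360,115,150,115,145)
b=show("bar",303,335,10,110,60,72)
p=cv2.fitLine(b[:,:2].astype(np.float32),cv2.DIST_HUBER,0,.01,.01).ravel();print(p,np.arctan2(p[1],p[0]))
```

```text
button 1538 along [-20.9  19.8] across [-14.2  14.6] z [89.6 91.1 94. ]
plate 1018 along [47.3 58.9] across [-21.9  21.5] z [115.9 133.  135.6]
bar 2256 along [ 71.2 149.8] across [-9.9  9.2] z [63.4 64.9 66.3]
[2.0895246e-01 9.7792578e-01 4.9300836e+02 9.2215408e+01] 1.3602927
```

Emit:
step_arm:
  series: [1.5,6.8,-40,0,1,0,0,-40,0,1,0,0,-22,0,1,0,0,-5,0,1,0,0,0,0,1,0,0,0,0,1]

```text
clock: 2.65
eef_pos: [471.4, -10.2, 124.5]
eef_rot: [3.14, -0.0, 1.36]
wrist_force: [0.7, 0.7, 0.5]
finger_gap: 0.9
finger_force: 0.0
```

Emit:
step_arm:
  series: [0,0,-1.5,0,1,0,0,-1.5,0,1,0,0,-1,0,1,0,0,-1,0,1,0,0,-1,0,1,0,0,0,0,1]

```text
clock: 3.4
eef_pos: [470.9, -10.0, 117.4]
eef_rot: [-3.142, 0.0, 1.361]
wrist_force: [-0.5, -0.8, 0.4]
finger_gap: 0.8
finger_force: 0.0
```

Emit:
step_arm:
  series: [0,0,-1,0,1,0,0,-1,0,1,0,0,0,0,1]

```text
clock: 3.78
eef_pos: [471.0, -10.0, 115.6]
eef_rot: [3.141, -0.0, 1.361]
wrist_force: [-1.7, 0.2, 4.3]
finger_gap: 0.6
finger_force: 2.6
```

Emit:
step_arm:
  series: [0,0,-1.5,0,1,0,0,-1.5,0,1,0,0,-1.5,0,1,0,0,0,0,1]

```text
clock: 4.28
eef_pos: [471.0, -10.0, 111.2]
eef_rot: [3.141, -0.0, 1.361]
wrist_force: [-3.2, 0.4, 7.2]
finger_gap: 0.6
finger_force: 3.5
```

Emit:
step_arm:
  series: [0,0,-1,0,1,0,0,0,0,1]

```text
clock: 4.53
eef_pos: [471.0, -10.0, 110.3]
eef_rot: [3.141, 0.0, 1.361]
wrist_force: [-2.7, 0.7, 7.6]
finger_gap: 0.4
finger_force: 3.7
```

Emit:
step_arm:
  series: [0,0,-0.8,0,1,0,0,0,0,1]

```text
clock: 4.78
eef_pos: [471.0, -10.0, 109.5]
eef_rot: [3.141, -0.0, 1.361]
wrist_force: [-2.4, 0.0, 7.9]
finger_gap: 0.4
finger_force: 3.9
```

Emit:
step_arm:
  series: [0.2,1,0,0,1,0.2,1,0,0,1,0.2,1,0,0,1,0,0,0,0,1]

```text
clock: 5.28
eef_pos: [471.6, -7.0, 109.5]
eef_rot: [3.141, 0.0, 1.361]
wrist_force: [-3.3, 0.0, 7.5]
finger_gap: 0.1
finger_force: 3.9
```

Emit:
step_arm:
  series: [0.2,1,0,0,1,0.2,1,0,0,1,0,0,0,0,1]

```text
clock: 5.65
eef_pos: [472.1, -5.0, 109.5]
eef_rot: [3.141, 0.0, 1.361]
wrist_force: [-2.7, -0.6, 8.9]
finger_gap: 0.6
finger_force: 3.9
```

Emit:
step_arm:
  series: [0.2,1,0,0,1,0.2,1,0,0,1,0,0,0,0,1]

```text
clock: 6.02
eef_pos: [472.5, -3.0, 109.6]
eef_rot: [3.141, 0.0, 1.361]
wrist_force: [-3.6, 0.8, 6.9]
finger_gap: 0.2
finger_force: 3.9
```

```bash
cat >> h.py <<'E'
e=np.array([[np.cos(1.36),np.sin(1.36)],[-np.sin(1.36),np.cos(1.36)]])
def plate(W):  # saddle plate along-bar extent (plate upper part), relative to (469.1,-17)
    q=W.reshape(-1,3); q=q[(q[:,2]>122)&(q[:,2]<142)]
    l=(q[:,:2]-[469.1,-17.])@e.T
    l=l[(abs(l[:,1])<26)&(l[:,0]>40)&(l[:,0]<130)]
    return len(l),np.percentile(l[:,0],[5,50,95]).round(2)
E
python3 - <<'E'
from h import *
print(plate(np.load("top0.npy")),plate(np.load("w1.npy")))
for n in("top","wrist"):
    im,d,W=cloud(n);print(n,plate(W))
s=manip.read_state();print(s["wrist_force"],s["moment"])
cv2.imwrite("pics/w2.png",im)
E
```

```text
(136, array([47.46, 53.52, 58.22])) (631, array([48.22, 53.65, 58.79]))
top (139, array([54.42, 60.45, 65.43]))
wrist (2249, array([55.52, 61.78, 65.87]))
[-1.45303906 -0.35210923  8.29401696] [-0.03759947  0.41052338  0.02900072]
```

View pics/w2.png

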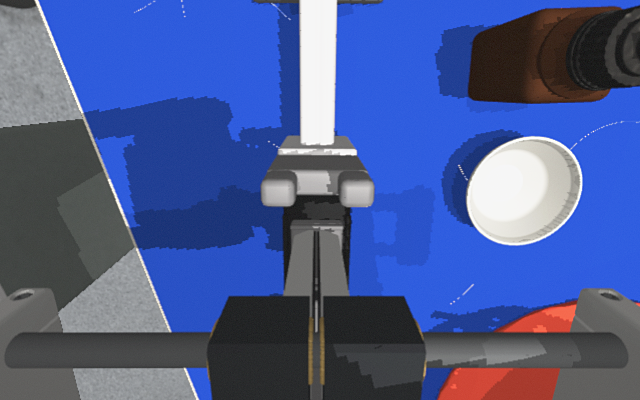

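The tube has travelled 7 mm with the finger (plate at 60.5–61.8 against 53.6) with little side force, so friction carries it and the pin is clear. I'll drag it to about 16 mm and lift off. After that I'll grip the plate lightly from above, so the pads slip when the pin locks.

Emit:
step_arm:
  series: [0.2,1,0,0,1,0.2,1,0,0,1,0.2,1,0,0,1,0.2,1,0,0,1,0.2,1,0,0,1,0.2,1,0,0,1,0.2,1,0,0,1,0.2,1,0,0,1,0.2,1,0,0,1,0,0,0,0,1]

```text
clock: 7.38
eef_pos: [474.5, 6.0, 109.6]
eef_rot: [3.141, 0.0, 1.361]
wrist_force: [-1.3, -0.8, 6.6]
finger_gap: 0.3
finger_force: 3.8
```

Run:
```python
from h import *
for n in("top","wrist"):
    im,d,W=cloud(n);print(n,plate(W))
```

```text
top (135, array([63.94, 69.63, 74.61]))
wrist (2246, array([64.75, 70.97, 75.12]))
```

Emit:
step_arm:
  series: [0,0,3,0,1,0,0,12,0,1,0,0,40,0,0.3,0,0,12,0,0,4.9,22.7,0,0,0,4.8,22.7,0,0,0,0,0,0,0,0,0,0,0,0,0]

```text
clock: 8.48
eef_pos: [483.6, 51.0, 175.8]
eef_rot: [-3.141, 0.0, 1.361]
wrist_force: [0.3, -0.2, -0.3]
finger_gap: 57.2
finger_force: 0.0
```

Run:
```python
from h import *
print(manip.read_state()["eef_pos"])
for n in("top","wrist"):
    im,d,W=cloud(n);print(n,plate(W))
cv2.imwrite("pics/w3.png",im)
```

```text
[483.59012344  51.02115248 175.84778041]Traceback (most recent call last):
  File "<stdin>", line 4, in <module>
  File "h.py", line 20, in plate
    return len(l),np.percentile(l[:,0],[5,50,95]).round(2)
                  ~~~~~~~~~~~~~^^^^^^^^^^^^^^^^^^
    return _quantile_unchecked(
        a, q, axis, out, overwrite_input, method, keepdims, weights)
    return _ureduce(a,
                    func=_quantile_ureduce_func,
    ...<5 lines>...
                    overwrite_input=overwrite_input,
                    method=method)
    r = func(a, **kwargs)
    result = _quantile(arr,
                       quantiles=q,
    ...<2 lines>...
                       out=out,
                       weights=wgt)
    slices_having_nans = np.isnan(arr[-1, ...])
                                  ~~~^^^^^^^^^
IndexError: index -1 is out of bounds for axis 0 with size 0
```

Emit:
step_arm:
  series: [0,0,0,0,0.2,0,0,0,0,0.2,0,0,-25,0,0.2,0,0,-25,0,0.2,0,0,-5,0,0.2,0,0,0,0,0.6,0,0,0,0,0.6,0,0,0,0,0.6,0,0,0,0,0.6,0,0,0,0,0.6]
  squeeze: 5

```text
clock: 9.78
eef_pos: [484.5, 51.4, 121.8]
eef_rot: [3.14, -0.0, 1.361]
wrist_force: [5.5, -1.7, 2.7]
finger_gap: 45.8
finger_force: 5.0
```

Run:
```python
from h import *
print(manip.read_state())
im,d,W=cloud("wrist");cv2.imwrite("pics/w3.png",im)
```

```text
{'clock': 9.775, 'joints': array([ 3.04902896e-02,  2.85433638e-01,  1.81349838e+00, -1.25990643e-04,
        1.04054990e+00,  2.40665464e-01]), 'qd': array([-0.00083119, -0.0008903 ,  0.00185261,  0.00030161,  0.00034753,
        0.00044815]), 'effort': array([ 7.94891473e-01, -4.60023201e+01, -2.71231538e+01,  3.04216901e-01,
        1.17523391e+00, -2.48608401e-02]), 'eef_pos': array([484.53794724,  51.36859104, 121.76901281]), 'eef_rot': array([ 3.13951682e+00, -3.97401749e-04,  1.36068517e+00]), 'wrist_force': array([ 5.45903728, -1.68486444,  2.67885644]), 'moment': array([-0.21725839, -0.91287514, -0.03226262]), 'finger_force': 5.000278347870335, 'finger_gap': 45.82427893055219}
```

View pics/w3.png

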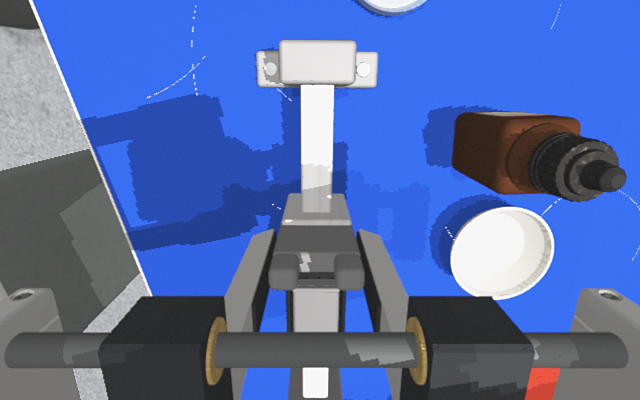

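The grip holds the plate at gap 45.8, matching its 46 mm width. The wrist view shows the plate at (318,268), and the button is visible between the fingers at (315,302), so its height can be tracked. Now I slide the plate with the light grip.

Emit:
step_arm:
  series: [0.3,1.5,0,0,0.6,0.3,1.5,0,0,0.6,0.3,1.5,0,0,0.6,0.3,1.5,0,0,0.6,0.3,1.5,0,0,0.6,0.3,1.5,0,0,0.6,0.3,1.5,0,0,0.6,0.4,1.5,0,0,0.6,0,0,0,0,0.6]

```text
clock: 10.95
eef_pos: [487.1, 63.1, 121.7]
eef_rot: [3.139, 0.0, 1.361]
wrist_force: [5.5, -2.9, 2.5]
finger_gap: 46.0
finger_force: 5.0
```

```bash
cat > chk.py <<'E'
from h import *
s=manip.read_state(); im,d,W=cloud("wrist")
t=s["eef_pos"]; a=(t[:2]-[469.1,-17.])@e[0]
foot=W[50:75,300:335].reshape(-1,3)
L=lambda q:((q[:,:2]-t[:2])@e[0])
p=W[250:295,270:365].reshape(-1,3); p=p[(p[:,2]>125)&(p[:,2]<142)]
b=W[292:325,300:332].reshape(-1,3)
b=b[~np.isnan(b[:,0])]
print("t",s["clock"],"TCP along",a.round(1),"plate-TCP",np.percentile(L(p),[2,50,98]).round(1),len(p),
 "btn z",np.percentile(b[:,2],[10,50,90]).round(1),"at",np.median(L(b)).round(1),"F",s["wrist_force"].round(1))
E
python3 chk.py
```

```text
t 10.95 TCP along 82.1 plate-TCP [-5.8  2.1  5.5] 1706 btn z [84.9 85.7 86.4] at -50.7 F [ 5.5 -2.9  2.5]
```

Emit:
step_arm:
  series: [0.2,1,0,0,0.6,0.2,1,0,0,0.6,0.2,1,0,0,0.6,0.2,1,0,0,0.6,0.2,1,0,0,0.6,0.2,1,0,0,0.6]

```text
clock: 11.75
eef_pos: [488.3, 68.7, 121.7]
eef_rot: [3.139, 0.001, 1.361]
wrist_force: [7.1, -7.4, 1.5]
finger_gap: 46.2
finger_force: 5.0
```

```bash
python3 chk.py
```

```text
t 11.75 TCP along 87.9 plate-TCP [-5.8  2.1  5.4] 1701 btn z [84.9 85.7 86.4] at -50.7 F [ 7.1 -7.4  1.5]
```

Emit:
step_arm:
  series: [0.2,1,0,0,0.6,0.2,1,0,0,0.6,0.2,1,0,0,0.6]

```text
clock: 12.18
eef_pos: [488.9, 71.7, 121.7]
eef_rot: [3.139, 0.001, 1.361]
wrist_force: [6.5, -6.7, 2.0]
finger_gap: 45.9
finger_force: 5.0
```

```bash
python3 chk.py
```

```text
t 12.175 TCP along 90.9 plate-TCP [-5.8  2.1  5.4] 1687 btn z [85.2 86.  86.7] at -50.5 F [ 6.5 -6.7  2. ]
```

Emit:
step_arm:
  series: [0.2,1,0,0,0.6,0.2,1,0,0,0.6,0.2,1,0,0,0.6]

```text
clock: 12.6
eef_pos: [489.7, 75.1, 121.8]
eef_rot: [3.139, -0.0, 1.361]
wrist_force: [7.6, -3.9, 0.3]
finger_gap: 46.0
finger_force: 5.0
```

```bash
python3 chk.py
```

```text
t 12.6 TCP along 94.3 plate-TCP [-5.6  2.2  5.5] 1678 btn z [90.3 91.1 93.4] at -46.9 F [ 7.6 -3.9  0.3]
```

The button's height rose from 86 to 91 mm, so it has popped into the next hole at about 40 mm of travel. I'll open and lift away.

Emit:
step_arm:
  series: [0,0,0,0,0.2,0,0,0,0,0.2,0,0,0,0,0.2,0,0,0,0,0.2,0,0,25,0,0.2,0,0,40,0,0.2,0,0,40,0,0.2,-40,0,30,0,0.2,-40,0,0,0,0.2,-30,0,0,0,0.2,0,0,0,0,0.2,0,0,0,0,0.2]

```text
clock: 14.15
eef_pos: [379.2, 75.4, 256.3]
eef_rot: [3.141, -0.0, 1.361]
wrist_force: [0.6, 0.6, -0.2]
finger_gap: 74.8
finger_force: 0.0
```

Run:
```python
from h import *
s=manip.read_state();print(s["clock"],s["eef_pos"],s["wrist_force"])
im,d,W=cloud("top");cv2.imwrite("pics/t9.png",im);
try: print(plate(W))
except Exception as x: print("hidden")
im,d,W=cloud("wrist");cv2.imwrite("pics/w9.png",im)
try: print(plate(W))
except Exception as x: print("hidden")
l=(W[...,:2]-[469.1,-17.])@e.T
m=(abs(l[...,0]-40)<14)&(abs(l[...,1])<12); print(m.sum(),np.percentile(W[m][:,2],[10,50,90]) if m.any() else 0)
```

```text
14.15 [379.2082362   75.44874552 256.33496172] [ 0.55722792  0.62416762 -0.15849821]
(133, array([88.69, 94.79, 99.76]))
(612, array([ 89.69,  95.64, 100.24]))
629 [90.11538268 90.96175379 91.87113328]
```

View pics/w9.png

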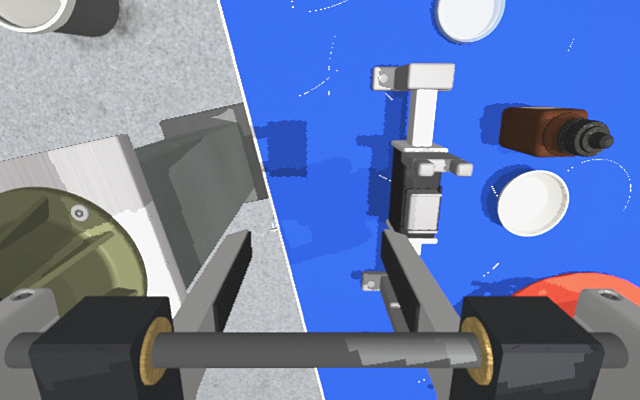

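The view shows the gripper clear, the tube moved about 41 mm, the button at (422,212) out at 91 mm, and the bystanders in place. Handing in.

```bash
python3 -c "
from cell import manip
print(manip.sign_off())"
```

```text
the job is handed in; nothing more can be done
None
```

The tube has moved about 41 mm and is locked in the next hole with the button fully out; the arm is clear, the bystanders stand where they were, and the job is handed in (no verdict was returned).

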